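# Stand the printed dial carrier in the drying rack

## Task

Swing the hold-down arm clear of the dial carrier that leans in the sloping nest and leave it clear, then lift the carrier out. Stand it upright in the one empty slot of the white drying rack, lowering it all the way to the bottom of the slot before you let go. Leave the carriers already in the rack and the other things on the bench as they are.

Things in the scene. Friction and masses are not known exactly. Their poses are not given: they have to be found in the camera images.
- carrier: The dial carrier to move: plain aluminium plate 84 wide (its y), 6 thick (its x), 110 tall (its z), 150 g, with four round white dials on each face; the top 30 mm is bare on both faces, for gripping. Origin: middle of its lower edge. It starts leaning in the nest, 30 degrees from vertical, top towards the robot and to its right. Either face may face either way in the rack.
- nest: Fixed stage with the sloping nest. Origin on the bench under it; x points away from the robot at zero yaw; the carrier's top leans to its -x. A ledge lies under the carrier, a front lip covers the lowest 10 mm of its upper face, a back rest the lowest 55 mm behind. The rest stands free; pull it out along the carrier's z.
- nest_seat (a point): Where the middle of the carrier's lower edge rests in the nest (at x 45, y 0, z 35 mm in the nest's frame).
- hold_down (a joint): Hold-down arm on a round post at the nest's +y side. It turns on the vertical post: about 0 to 0.2 rad = lying across the carrier's top corner (pointing to the nest's -y), grows as it swings away from the robot (counter-clockwise from above) to its stop at 1.8. Clear of the carrier from 1.2 rad. Light friction; it stays where it is left.
- hold_down_pin (a point): Top of the upright steel pin on the arm, 10 mm diameter, standing 32 mm above the arm's top face, 34 mm from the pivot axis; push or pinch it to swing the arm.
- hold_down_pivot (a point): Point on the arm's vertical pivot axis at the height of the pin's top. The arm is 16 wide and its top lies 32 mm below this point; the hub's top 30 mm below.
- rack: Fixed white plastic rack block 170 (x) by 110 (y) by 36 high, origin under its centre. Four parallel slots along its y at x = -60, -20, 20, 60 mm: each 9 mm wide, 94 mm long, 28 mm deep, its lips rounded at 3 mm; slot floor 8 mm above the bench. Three hold carriers.
- slot_clip: Small steel clip with a brass stud on the end wall (-y) of the rack, beside the empty slot. Its origin is NOT on the clip but at the centre of the empty slot's floor (28 mm below the slot's mouth); x across the slot, y along it, z up. A carrier stood home has its origin here.
- stood_a: A like carrier (84 x 6 x 110 mm, dials on both faces) already standing in a rack slot, top 118 mm above the bench; origin: middle of its lower edge. Leave it.
- stood_b: As stood_a, in another slot.
- stood_c: As stood_a, in another slot.
- loupe: Bystander: black eyeglass loupe, 38 mm across, 30 high, standing; origin under it.
- tape: Bystander: orange tape roll lying flat, 72 across, 18 high; origin under it.
- jar: Bystander: amber glass jar with steel cap, 44 across, 55 high; origin under it.
- driver: Bystander: small screwdriver lying on the bench, 130 long.
- tweezers: Bystander: steel tweezers lying on the bench, 110 long.
There are look-alikes about, which are no part of the job. What is shaped like the carrier but yellow is not meant.

How it is judged (in metres and radians):
On the way, in this order (a step that is already met when the one before it is completed fails the run):
1. the hold-down arm is swung clear (1.2 rad or more) while the carrier still sits in the nest (value of joint hold_down above 1.2 rad and distance between carrier and nest_seat below 0.015 m), for 0.2 s.
2. the carrier is lifted out of the nest (its lower edge more than 60 mm from its seat) (distance between carrier and nest_seat above 0.06 m), for 0.1 s.
3. the carrier stands on the floor of the empty slot while the fingers still hold it (x of carrier in the frame of slot_clip between -0.004 and 0.004 m and y of carrier in the frame of slot_clip between -0.009 and 0.009 m and z of carrier in the frame of slot_clip below 0.004 m and angle between carrier's own z axis and vertical below 0.14 rad and contact force between the fingers and carrier above 0.5 N), for 0.1 s.
At the end, for the whole second after the job is handed in: The carrier stands released and at rest in the empty slot: its lower edge within 4 mm of the slot's floor, within 4 mm across and 9 mm along of the slot's centre, within 0.14 rad (8 degrees) of vertical; the hold-down arm is still swung clear (over 1.1 rad) (x of carrier in the frame of slot_clip between -0.004 and 0.004 m and y of carrier in the frame of slot_clip between -0.009 and 0.009 m and z of carrier in the frame of slot_clip below 0.004 m and angle between carrier's own z axis and vertical below 0.14 rad and linear speed of carrier below 0.02 m/s and contact force between the fingers and carrier below 0.05 N and value of joint hold_down above 1.1 rad); the robot touches nothing.
It fails at once if a carrier already in the rack is pulled out or shifted (over 15 mm) or tipped (over 0.2 rad) (distance of any of stood_a, stood_b, stood_c from where it was at the start of the episode above 0.015 m or angle between any of stood_a, stood_b, stood_c's own z axis and vertical above 0.2 rad).
It fails at once if a bystander is pushed more than 30 mm (distance of any of loupe, tape, jar, driver, tweezers from where it was at the start of the episode above 0.03 m).
It also fails if it takes over 58 s, if anything falls off the work surface, if the arm or the gripper's body presses on something with over 40 N, if the wrist force passes 120 N, or if a joint passes its speed limit or range.

## Robot

A 6-joint arm with a two-finger parallel gripper is mounted at the origin on the work surface. World frame = base frame: x ahead of the robot, y to its left, z up, the work surface at z = 0. Lengths are in mm, angles in rad, forces in N, time in s.
With the tool pointing down it reaches from about 275 to 1000 mm from the base axis. Payload 8.4 kg.
Tool frame: the origin (TCP) lies at the very end of the fingers, on their centre line; the grasp point (between the pads) lies 19 mm behind it; z points along the fingers, y is the line along which they close (so a half turn about z gives the same grasp; the last joint's range is limited). The gripper opens to 85 mm and grips with 20 to 120 N. Pads are 22 mm wide; open, the fingers measure 114 mm over their backs; the gripper's body (76 mm by 85 mm) begins 54 mm behind the grasp point. The pads swing forward as they close: fully open they stand 13 mm farther back than shut.
Start: joints at [-1.173, 0.353, 1.633, -0, 1.155, -0.002], TCP at [243.27, -575.715, 231.281] pointing down, gripper open.
Joint ranges: [-2.63, 2.63], [-0.92, 2.1], [0.06, 2.66], [-1.3, 4.44], [0, 2.69], [-3.02, 3.02]. Speed limits (rad/s): [2.22, 2.22, 2.79, 3.14, 3.14, 3.14].

## Interface

Orientations are given as [roll, pitch, yaw] about the fixed x, y, z axes, in that order (R = Rz(yaw) Ry(pitch) Rx(roll)).
In Python, from rig import telemetry, imaging, r gives the robot as it stands. The module is installed in compiled form; this text tells all that it offers.
- The arm moves only by the tool step_arm, never from a script. Its argument "moves" is a list of rows, each a list of 3 entries, a list of its own where there are three numbers: the turn, a rotation vector about the tool's x, y, z scaled (see below), then the shift along the tool's x, y, z scaled (see below), then the opening, from -1 (shut) to 1 (fully open). A call has 1 to 8 rows; each row is the pose to reach, as a shift and turn from the pose commanded when the call began, along the tool's axes at that moment; what a row does not reach only later rows make up. The controller multiplies each number of a shift by 200 mm and each number of a turn by 45 degrees. A row lasts 1/10 s, in which the tool goes at most 50 mm and 8.59 degrees, less where a joint would pass 70% of its speed; a pose out of reach is approached as far as the arm can. A call with a number of a shift or a turn outside -1 to 1 is refused whole. A call with a gripper value outside its range is refused whole. The fingers move at their own pace and stop on an object; "squeeze" is the grip in N (left out, the last holds). Time passes only in rows, so rows that repeat a pose let the fingers close. It gives the time, the measured TCP pose, the force, the opening and the grip force at its end, in the units of the state.
- telemetry.sense(): the state, without advancing time (a new reading comes with each control period).
- imaging.grab_frame(name): name is "side" or "top" or "wrist"; returns the picture (480x640x3 uint8, red, green, blue); there is no depth.
- imaging.calibration(name): a dict with "fx", "fy", "cx", "cy" (pixels), "dist_coeffs" ([k1, k2, p1, p2, k3] as OpenCV has them; the pictures are not rectified), "cam_to_world" (4x4, takes a point from camera to world coordinates). Camera axes: x right, y up, looking along -z (the intrinsics and any distortion apply to the point x, -y, -z); pixel columns grow to the right and rows downward; lengths in mm; the calibration is good to about 2 mm. A picture is of the moment at which its call begins: read the wrist's pose just before it. calibration takes no time and is no camera call; for the wrist camera it gives the pose at the moment of the call.
- r.sign_off(): hands the job in; it is judged then, once.
Trained networks look in the newest picture that a camera, given by its name, has taken for a name from the list of things; names that differ only in an ending like _2 or _b are one class to them, and where a whole thing is asked for, a point or a joint stands for the part that bears it (a point fixed in the world has none). Each returns a list of dicts, best first, with "conf" (0 to 1); they miss things now and then, are a little off and sometimes report something else, mostly with a low value. They report only what shows in the picture. A call takes as long as a camera call. They do not tell look-alikes from the thing itself.
- imaging.recognise(camera, name): "extent" ([left, top, width, height] in pixels, round what is visible of it).
- imaging.mark_of(camera, name): "xy" ([column, row] in pixels: a listed point, or the origin of a listed thing).
The state is a dict: "clock": time; "qpos": joint angles; "qvel": joint speeds; "joint_efforts": joint torques, N m; "eef_pos": TCP position; "tcp_rot": TCP orientation; "contact_force": force on the tool from outside, world axes, zero at the start; "wrist_torque": the same for the moment, N m; "opening": opening from 0.0 (shut) to 1.0 (fully open); "grasp_force": force on a finger pad.
Only numpy, scipy, OpenCV 4.12 (cv2) and the standard library are available. Lean on these libraries where they do the work, as an engineer would, in place of code of your own. Each camera call takes 0.05 s, during which the arm holds its last target. There are 200 camera calls.

## Working session

There is one attempt and no reset: what is moved stays moved. The work goes in short steps, Python scripts to look and compute and a tool call to move; the robot and the scene stay as the last step left them, time stands still between calls to the robot, and variables do not carry over. Pictures are saved under pics/ and viewed, at most 10 in all, crops included, and the job is handed in when it is done.

Besides the shell and the picture viewer there is one more tool, called after ">>>" as a command line: name --argument value ..., lists and objects as JSON in quotes. step_arm: Moves the arm, as the interface text tells. Its arguments: {"type":"object","properties":{"moves":{"type":"array"},"squeeze":{"type":"number"}},"required":["moves"]}

```bash
mkdir -p pics
cat > h.py <<'E'
import numpy as np, cv2
from rig import telemetry, imaging, r
def save(cam,name):
    im=imaging.grab_frame(cam); cv2.imwrite(f'pics/{name}.png',im[:,:,::-1]); return im
def KD(c):
    return np.array([[c['fx'],0,c['cx']],[0,c['fy'],c['cy']],[0,0,1.]]),np.array(c['dist_coeffs'])
def ray(cam,uv,c=None):
    c=c or imaging.calibration(cam);K,D=KD(c)
    p=cv2.undistortPoints(np.array([[uv]],float),K,D)[0,0]
    T=np.array(c['cam_to_world']);d=T[:3,:3]@np.array([p[0],-p[1],-1]);return T[:3,3],d/np.linalg.norm(d)
def atz(cam,uv,z,c=None):
    o,d=ray(cam,uv,c);return o+d*(z-o[2])/d[2]
def tri(rs):
    A=0;b=0
    for o,d in rs:
        P=np.eye(3)-np.outer(d,d);A=A+P;b=b+P@o
    x=np.linalg.solve(A,b);return x,[np.linalg.norm((np.eye(3)-np.outer(d,d))@(x-o)) for o,d in rs]
def proj(cam,X,c=None):
    c=c or imaging.calibration(cam);K,D=KD(c);T=np.linalg.inv(np.array(c['cam_to_world']))
    p=(T[:3,:3]@np.asarray(X,float).T).T+T[:3,3];p=p*[1,-1,-1]
    return cv2.projectPoints(p.reshape(-1,1,3),np.zeros(3),np.zeros(3),K,D)[0][:,0]
E
python3 - <<'E'
from h import *
np.set_printoptions(precision=1,suppress=True)
print(telemetry.sense())
for cam in ['top','side','wrist']:
    save(cam,cam+'0')
    c=imaging.calibration(cam);print(cam,c['fx'],np.array(c['cam_to_world']).tolist())
    for n in ['carrier','nest','nest_seat','hold_down','hold_down_pin','hold_down_pivot','rack','slot_clip','stood_a']:
        a=imaging.mark_of(cam,n) if n!='hold_down' else [];b=imaging.recognise(cam,n) if n not in('nest_seat','hold_down_pin','hold_down_pivot') else []
        print(n,[(np.round(x['xy']).tolist(),round(x['conf'],2)) for x in a[:4]],[(np.round(x['extent']).tolist(),round(x['conf'],2)) for x in b[:5]])
E
```

```text
{'clock': 0.0, 'qpos': array([-1.2,  0.4,  1.6,  0. ,  1.2, -0. ]), 'qvel': array([ 0., -0.,  0.,  0., -0.,  0.]), 'joint_efforts': array([  0. , -60.5, -34.2,   0. ,   0. ,   0. ]), 'eef_pos': array([ 243.1, -575.2,  230.5]), 'tcp_rot': array([-3.1, -0. ,  0.4]), 'contact_force': array([ 0.8, -0.2,  0.8]), 'wrist_torque': array([-0.,  0.,  0.]), 'grasp_force': 0.0, 'opening': 0.999173043081396}
top 460.22704326237823 [[-0.0215254255692926, 0.985103453439947, -0.17061020507212027, 428.6935425718769], [-0.999627246236301, -0.018340207044253164, 0.020223881615642154, -65.36866534393285], [0.016793589136644558, 0.17098193713449386, 0.9851310331817009, 967.4731760979909], [0.0, 0.0, 0.0, 1.0]]
carrier [([358.0, 194.0], 0.97), ([381.0, 278.0], 0.88), ([454.0, 199.0], 0.58)] [([338.0, 192.0, 54.0, 20.0], 0.85), ([366.0, 270.0, 51.0, 57.0], 0.59), ([420.0, 191.0, 50.0, 62.0], 0.56)]
nest [([362.0, 218.0], 0.67)] [([331.0, 171.0, 68.0, 78.0], 0.75)]
nest_seat [([360.0, 194.0], 0.93)] []
hold_down [] [([337.0, 202.0, 27.0, 22.0], 0.84), ([331.0, 173.0, 65.0, 73.0], 0.74)]
hold_down_pin [([359
[... 1349 characters left out ...]
.0], 0.36)]
stood_a [([193.0, 330.0], 0.97), ([224.0, 358.0], 0.61), ([240.0, 379.0], 0.59), ([288.0, 438.0], 0.54)] [([160.0, 275.0, 51.0, 66.0], 0.83), ([317.0, 181.0, 47.0, 42.0], 0.7), ([190.0, 302.0, 53.0, 68.0], 0.6), ([207.0, 319.0, 54.0, 70.0], 0.59)]
wrist 330.4024794431597 [[0.3889964336171601, 0.8902034950012271, 0.23710654170800266, 302.73605100416097], [-0.9212388694960544, 0.3761283734644002, 0.09922898772362164, -551.3237975451397], [-0.0008485061933981502, -0.2570314847691294, 0.9664026572162427, 373.75877652216207], [0.0, 0.0, 0.0, 1.0]]
carrier [] []
nest [] []
nest_seat [] []
hold_down [] []
hold_down_pin [] []
hold_down_pivot [] []
rack [] []
slot_clip [] []
stood_a [] []
```

Run:
```python
import cv2,numpy as np
a=cv2.imread('pics/top0.png')[150:350,140:480];b=cv2.imread('pics/side0.png')[150:450,130:480]
a=cv2.resize(a,(800,471),interpolation=2);cv2.imwrite('pics/t1.png',a)
b=cv2.resize(b,(700,600),interpolation=2);cv2.imwrite('pics/s1.png',b)
```

```text
(no output)
```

View pics/t1.png

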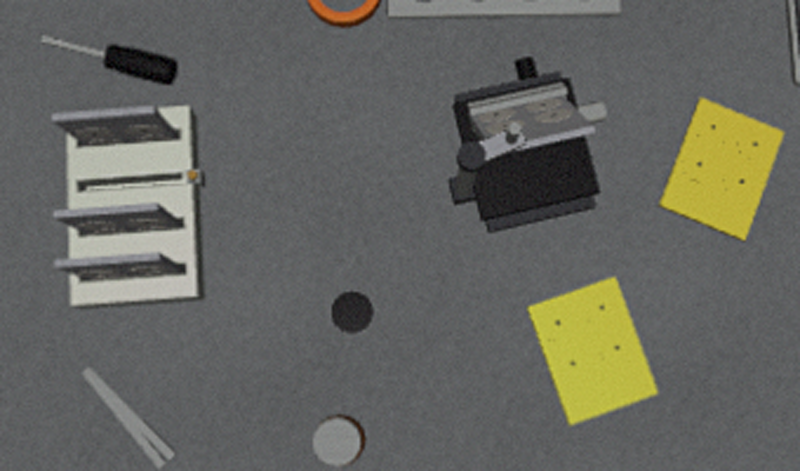

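View pics/s1.png

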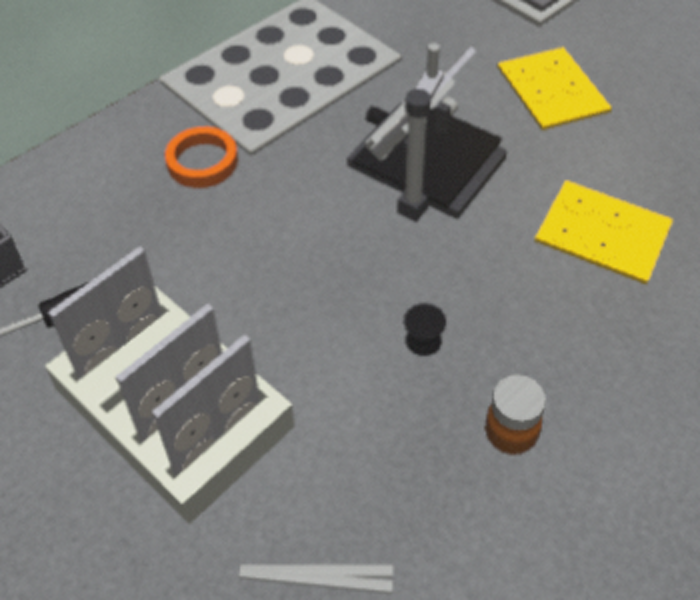

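The carrier to move is the aluminium plate leaning in the black nest, at top px (366,194). Things it could be confused with:
- yellow plates lying flat at top (440,222) and (390,298)
- plates standing in the rack at (190,205), (190,240) and (190,262)

The empty slot is the second from the top, at about (197,228), with the brass clip at (222,225).

Run:
```python
from h import *
np.set_printoptions(precision=1,suppress=True)
print('pin',tri([ray('top',(359,204)),ray('side',(345,174))]))
print('pivot top',atz('top',(341,214),120),'side',tri([ray('top',(341,214)),ray('side',(338,198))]))
print('seat',tri([ray('top',(360,194)),ray('side',(328,212))]))
# rack corners top z=36
f=lambda x,y:(140+x*.425,150+y*.425)
for p in [(68,107),(191,107),(199,297),(70,305),(78,185),(185,179)]: print(p,atz('top',f(*p),36))
g=lambda x,y:(130+x*.5,150+y*.5)
for p in [(47,367),(292,405),(187,503)]: print('side',p,atz('side',g(*p),36))
# nest base corners top
for p in [(485,220),(600,195),(455,98)]: print('nest',p,atz('top',f(*p),10))
for n in ['loupe','jar','tape']:
    print(n,[(atz('top',x['xy'],0),x['conf']) for x in imaging.mark_of('top',n)[:1]])
```

```text
pin (array([ 630.2, -147.2,  174. ]), [np.float64(1.6675477550184563), np.float64(1.6675477550184583)])
pivot top [ 623.6 -118.9  120. ] side (array([ 618.1, -117. ,  145.8]), [np.float64(0.537146587949887), np.float64(0.537146587950048)])
seat (array([ 686.2, -165.1,   34.6]), [np.float64(0.7532148700655262), np.float64(0.7532148700655663)])
(68, 107) [689.7 235.9  36. ]
(191, 107) [687.3 125.3  36. ]
(199, 297) [518.  115.6  36. ]
(70, 305) [512.8 227.8  36. ]
(78, 185) [618.5 224.2  36. ]
(185, 179) [622.  129.4  36. ]
side (47, 367) [682.5 236.5  36. ]
side (292, 405) [520.2 118.6  36. ]
side (187, 503) [513.1 224.9  36. ]
nest (485, 220) [ 584.9 -134.9   10. ]
nest (600, 195) [ 605.8 -239.7   10. ]
nest (455, 98) [ 698.5 -110.9   10. ]
loupe [(array([501.4, -11.6,   0. ]), 0.56)]
jar []
tape [(array([809.2, -14.1,   0. ]), 0.69)]
```

```bash
cat >> h.py <<'E'
from scipy.spatial.transform import Rotation as Ro, Slerp
def rel(p,R,p0=None,R0=None):
    """turn, shift (controller units) from pose 0 (default measured) to p,R(matrix)"""
    s=telemetry.sense()
    p0=s['eef_pos'] if p0 is None else p0
    R0=Ro.from_euler('xyz',s['tcp_rot']).as_matrix() if R0 is None else R0
    sh=R0.T@(np.array(p,float)-p0)/200; t=Ro.from_matrix(R0.T@R).as_rotvec()/np.radians(45)
    return np.round(t,4),np.round(sh,4)
def down(yaw): return Ro.from_euler('xyz',[np.pi,0,np.radians(yaw)]).as_matrix()
E
python3 - <<'E'
from h import *
s=telemetry.sense();p=s['eef_pos'];R=Ro.from_euler('xyz',s['tcp_rot']).as_matrix()
print(s['tcp_rot'],R)
y0=np.degrees(s['tcp_rot'][2])
P=np.array([[390,-430,330],[520,-290,340],[640,-150,340.]])
for i,y in enumerate([65,105,145]):
    print(rel(P[i],down(y),p,R)); p,R=P[i],down(y)
E
```

```text
[-3.14152472e+00  2.29330790e-05  3.99808987e-01] [[ 9.21135361e-01  3.89242399e-01 -4.75666152e-05]
 [ 3.89242401e-01 -9.21135360e-01  5.36483493e-05]
 [-2.29330790e-05 -6.79323351e-05 -9.99999997e-01]]
(array([-1.000e-04, -0.000e+00, -9.354e-01]), array([ 0.9594, -0.3855, -0.4937]))
(array([-0.    ,  0.    , -0.8889]), array([ 0.9091,  0.2933, -0.05  ]))
(array([ 0.    ,  0.    , -0.8889]), array([0.5209, 0.7607, 0.    ]))
```

>>> step_arm --moves '[[[0,0,-0.935],[0.96,-0.386,-0.494],1],[[0,0,-0.935],[0.96,-0.386,-0.494],1],[[0,0,-0.935],[0.96,-0.386,-0.494],1],[[0,0,-0.935],[0.96,-0.386,-0.494],1],[[0,0,-0.935],[0.96,-0.386,-0.494],1],[[0,0,-0.935],[0.96,-0.386,-0.494],0],[[0,0,-0.935],[0.96,-0.386,-0.494],0]]'

```text
clock: 3.1
eef_pos: [390.3, -429.7, 330.2]
tcp_rot: [3.141, 0.001, 1.134]
contact_force: [-0.1, -0.3, -0.7]
opening: 0.691
grasp_force: 0.0
```

>>> step_arm --moves '[[[0,0,-0.889],[0.909,0.293,-0.05],0],[[0,0,-0.889],[0.909,0.293,-0.05],0],[[0,0,-0.889],[0.909,0.293,-0.05],0],[[0,0,-0.889],[0.909,0.293,-0.05],0],[[0,0,-0.889],[0.909,0.293,-0.05],0],[[0,0,-0.889],[0.909,0.293,-0.05],-0.5]]'

```text
clock: 3.7
eef_pos: [519.8, -290.0, 338.9]
tcp_rot: [-3.14, -0.001, 1.833]
contact_force: [-0.9, -0.6, -1.0]
opening: 0.348
grasp_force: 0.0
```

>>> step_arm --moves '[[[0,0,-0.889],[0.521,0.761,0],-0.5],[[0,0,-0.889],[0.521,0.761,0],-0.5],[[0,0,-0.889],[0.521,0.761,0],-0.5],[[0,0,-0.889],[0.521,0.761,0],-0.5],[[0,0,-0.889],[0.521,0.761,0],-0.5],[[0,0,-0.889],[0.521,0.761,0],-0.5],[[0,0,-0.889],[0.521,0.761,0],-0.5]]'

```text
clock: 4.4
eef_pos: [639.3, -151.5, 339.5]
tcp_rot: [-3.141, -0.001, 2.523]
contact_force: [-0.0, 0.7, 0.5]
opening: 0.248
grasp_force: 0.0
```

Run:
```python
from h import *
np.set_printoptions(precision=1,suppress=True)
s=telemetry.sense();print(s['clock'],s['eef_pos'],s['tcp_rot'],s['qpos'],s['opening'])
import json
c=imaging.calibration('wrist');im=save('wrist','w1')
json.dump({k:np.array(v).tolist() for k,v in c.items()},open('w1.json','w'))
for n in ['carrier','nest_seat','hold_down_pin','hold_down_pivot']:
    print(n,[(np.round(x['xy']).tolist(),round(x['conf'],2)) for x in imaging.mark_of('wrist',n)[:3]])
```

```text
4.4 [ 639.3 -151.5  339.5] [-3.1 -0.   2.5] [-0.2  0.3  1.4 -0.   1.4 -1.2] 0.2483178391250544
carrier [([237.0, 153.0], 0.74), ([220.0, 297.0], 0.73), ([334.0, 232.0], 0.66)]
nest_seat [([312.0, 205.0], 0.22)]
hold_down_pin [([316.0, 206.0], 0.61)]
hold_down_pivot [([339.0, 180.0], 0.85)]
```

View pics/w1.png

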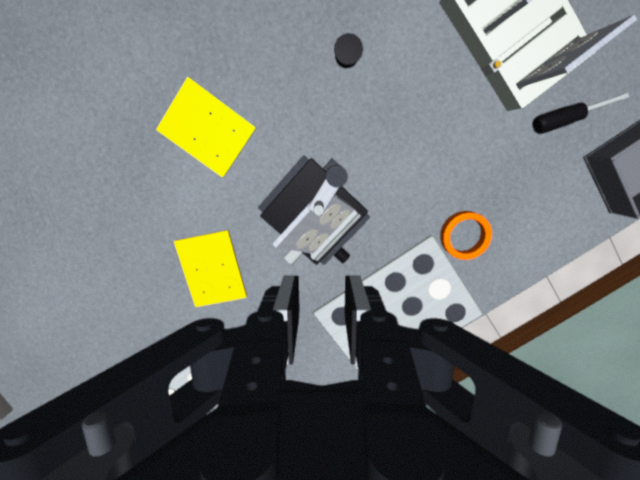

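The nest shows at (315,215), with the pin near (318,208), the hub at (337,177) and dials visible on the leaning plate. Next is a close crop to confirm it and read the corners.

Run:
```python
import cv2
a=cv2.imread('pics/w1.png')[145:270,245:385];cv2.imwrite('pics/w1c.png',cv2.resize(a,(672,600),interpolation=2))
```

```text
(no output)
```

View pics/w1c.png

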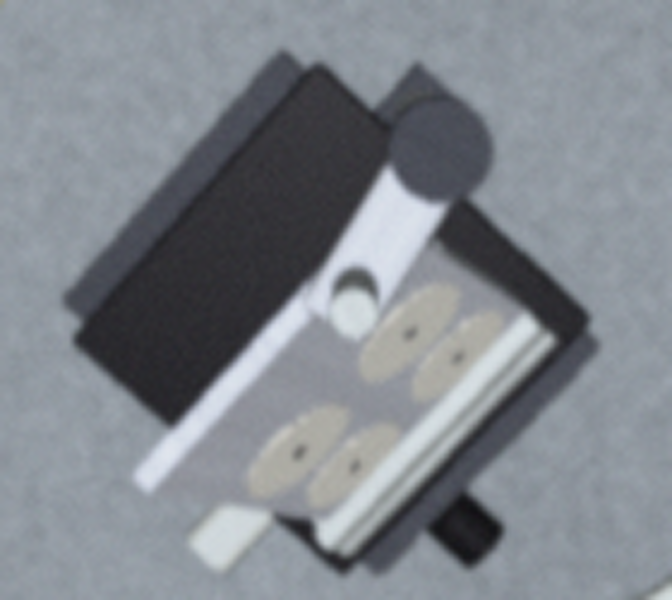

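Run:
```python
from h import *
import json
np.set_printoptions(precision=1,suppress=True)
c=json.load(open('w1.json'));f=lambda x,y:(245+x/4.8,145+y/4.8)
W=lambda p,z:atz('wrist',f(*p),z,c)
print('pin tri',tri([ray('wrist',f(352,313),c),ray('top',(359,204.5)),ray('side',(345.5,173))]))
print('pin@174',W((352,313),174),'hub@144',W((440,148),144))
def ang(a,b,z):
    d=W(b,z)-W(a,z);return np.degrees(np.arctan2(d[1],d[0])),np.linalg.norm(d)
print('top edge dir',ang((135,478),(300,295),131.5),ang((155,492),(315,318),129))
print('lip',ang((322,535),(530,318),46),W((322,535),46),W((530,318),46))
print('base',ang((75,340),(318,65),10),ang((350,572),(590,320),10))
print('corner',W((135,478),131.8),W((155,492),128.8))
for s in [(686.2,-165.1)]:
  for psi in [10,12,14,16]:
    a=np.radians(psi);X=np.array([np.cos(a),np.sin(a),0]);Y=np.array([-X[1],X[0],0]);Z=-.5*X+np.array([0,0,.866]);N=.866*X+np.array([0,0,.5])
    for v in (-3,3): print(psi,v,np.array([*s,35])+Z*110-42*Y+N*v)
```

```text
pin tri (array([ 628.7, -147.4,  176.9]), [np.float64(1.0064973877358228), np.float64(1.4906292251814195), np.float64(2.2496321125640923)])
pin@174 [ 628.7 -148.6  174. ] hub@144 [ 615.  -116.4  144. ]
top edge dir (np.float64(102.41910853433308), np.float64(57.25287841250882)) (np.float64(102.04801572988258), np.float64(55.484280695716045))
lip (np.float64(101.94074655190822), np.float64(86.24217238582415)) [ 694.1 -207.5   46. ] [ 676.3 -123.1   46. ]
base (np.float64(102.08071098645715), np.float64(109.91043892549688)) (np.float64(102.43789871471014), np.float64(108.2988294809334))
corner [ 636.8 -216.2  131.8] [ 642.6 -215.4  128.8]
10 -3 [ 636.8 -216.5  128.8]
10 3 [ 641.9 -215.6  131.8]
12 -3 [ 638.6 -218.2  128.8]
12 3 [ 643.7 -217.1  131.8]
14 -3 [ 640.5 -219.8  128.8]
14 3 [ 645.5 -218.5  131.8]
16 -3 [ 642.4 -221.3  128.8]
16 3 [ 647.4 -219.9  131.8]
```

Nest yaw is 12.1° and the seat is near (685,-165,35). Pivot to pin measures 34.1 mm, which matches the 34 given, so the hold-down starts at about 0.19 rad. I'll straddle the pin and follow its arc.

Run:
```python
from h import *
np.set_printoptions(suppress=True)
pv=np.array([615.2,-116.5]);P=lambda a,z:np.array([*(pv+34*np.array([np.cos(np.radians(a)),np.sin(np.radians(a))])),z])
print(rel(P(-67,190),down(125)));print(rel(P(-67,152),down(125)))
p0,R0=P(-67,152),down(125)
for a,y in zip(np.linspace(-67,21,9)[1:],np.linspace(125,175,9)[1:]): print(a,[x.round(3).tolist() for x in rel(P(a,152),down(y),p0,R0)])
```

```text
(array([0.    , 0.0002, 0.4405]), array([ 0.0547, -0.0202,  0.7511]))
(array([0.    , 0.0002, 0.4405]), array([ 0.0547, -0.0202,  0.9411]))
-56.0 [[-0.0, 0.0, -0.139], [-0.004, 0.032, 0.0]]
-45.0 [[-0.0, 0.0, -0.278], [-0.001, 0.065, 0.0]]
-34.0 [[-0.0, 0.0, -0.417], [0.008, 0.096, 0.0]]
-23.0 [[0.0, 0.0, -0.556], [0.022, 0.125, 0.0]]
-12.0 [[-0.0, 0.0, -0.694], [0.042, 0.151, 0.0]]
-1.0 [[0.0, 0.0, -0.833], [0.066, 0.173, 0.0]]
10.0 [[0.0, 0.0, -0.972], [0.094, 0.189, 0.0]]
21.0 [[0.0, 0.0, -1.111], [0.125, 0.2, 0.0]]
```

>>> step_arm --moves '[[[0,0,0.44],[0.055,-0.02,0.65],-0.5],[[0,0,0.44],[0.055,-0.02,0.65],-0.5],[[0,0,0.44],[0.055,-0.02,0.75],-0.5],[[0,0,0.44],[0.055,-0.02,0.75],-0.5],[[0,0,0.44],[0.055,-0.02,0.85],-0.5],[[0,0,0.44],[0.055,-0.02,0.94],-0.5],[[0,0,0.44],[0.055,-0.02,0.94],-0.5]]'

```text
clock: 5.35
eef_pos: [628.8, -147.1, 152.4]
tcp_rot: [-3.141, -0.001, 2.186]
contact_force: [-0.1, -1.0, 0.4]
opening: 0.249
grasp_force: 0.0
```

>>> step_arm --moves '[[[0,0,-0.139],[-0.004,0.032,0],-0.5],[[0,0,-0.278],[-0.001,0.065,0],-0.5],[[0,0,-0.417],[0.008,0.096,0],-0.5],[[0,0,-0.556],[0.022,0.125,0],-0.5],[[0,0,-0.694],[0.042,0.151,0],-0.5],[[0,0,-0.833],[0.066,0.173,0],-0.5],[[0,0,-0.972],[0.094,0.189,0],-0.5],[[0,0,-1.0],[0.125,0.2,0],-0.5]]'

```text
clock: 6.15
eef_pos: [649.0, -103.8, 155.2]
tcp_rot: [-3.141, 0.004, 2.973]
contact_force: [0.8, -1.7, 0.8]
opening: 0.25
grasp_force: 0.7
```

>>> step_arm --moves '[[[0,0,0],[0,0,0],-0.5],[[0,0,0],[0,0,0],-0.5]]'

```text
clock: 6.35
eef_pos: [647.4, -103.4, 153.2]
tcp_rot: [3.141, 0.001, 2.968]
contact_force: [0.6, 0.0, -0.1]
opening: 0.247
grasp_force: 0.0
```

Run:
```python
from h import *
import json
a=save('top','t2')
print([imaging.mark_of('top',n)[:1] for n in ('hold_down_pin','hold_down_pivot')])
b=save('side','s2')
print([imaging.mark_of('side',n)[:1] for n in ('hold_down_pin','hold_down_pivot')])
x=cv2.resize(a[165:255,320:410],(400,400));y=cv2.resize(b[150:280,290:420],(400,400))
cv2.imwrite('pics/c2.png',np.hstack([x,y])[:,:,::-1])
```

```text
[[], []]
[[{'xy': [319.5, 180.0], 'conf': 0.78}], []]
```

View pics/c2.png

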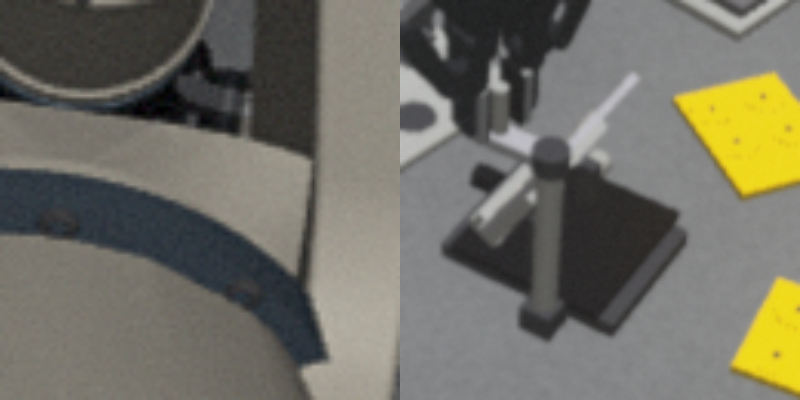

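In the side view (right half) the arm has swung behind the post, with the pin at about (319,180) and the carrier still seated. The robot blocks the top view.

Run:
```python
from h import *
np.set_printoptions(suppress=True,precision=4)
q=atz('side',(319.5,179),174);d=q[:2]-[615.2,-116.5];print(q,np.degrees(np.arctan2(d[1],d[0])),np.linalg.norm(d))
# grasp pose
s=np.array([685,-164.8,35]);a=np.radians(12.1);X=np.array([np.cos(a),np.sin(a),0]);Y=np.array([-X[1],X[0],0]);U=np.array([0,0,1.])
Z=-.5*X+.866*U;N=.866*X+.5*U
R=np.column_stack([Y,np.cross(-Z,Y),-Z]);print('R',R,'q',Ro.from_matrix(R).as_euler('xyz'))
p0=telemetry.sense()['eef_pos'];R0=down(170)
up=p0+[0,0,100]
print('up',rel(up,R0,p0,R0))
pre=s+Z*(90+90)
print('pre',pre,[rel(pre,R,up,R0)])
g=s+Z*82
print('grasp',g,rel(g,R,pre,R))
```

```text
[ 652.7306 -105.5026  174.    ] 16.331960828820325 39.10865540300368
R [[-0.2096  0.8468  0.4889]
 [ 0.9778  0.1815  0.1048]
 [ 0.      0.5    -0.866 ]] q [2.618 0.    1.782]
up (array([0., 0., 0.]), array([ 0. ,  0. , -0.5]))
pre [ 596.9995 -183.6657  190.88  ] [(array([-0.5861, -0.3946,  1.4726]), array([ 0.1768, -0.4381,  0.3056]))]
grasp [ 644.9109 -173.3944  106.012 ] (array([ 0.,  0., -0.]), array([0.  , 0.  , 0.49]))
```

>>> step_arm --moves '[[[0,0,0],[0,0,-0.2],-0.5],[[0,0,0],[0,0,-0.4],-0.5],[[0,0,0.75],[0,0,-0.5],0],[[0,0,0.75],[0,0,-0.5],0],[[0,0,0.75],[0,0,-0.5],0],[[0,0,0.75],[0,0,-0.5],0],[[0,0,0.75],[0,0,-0.5],0]]'

```text
clock: 7.35
eef_pos: [647.0, -103.5, 252.0]
tcp_rot: [-3.141, -0.0, 2.379]
contact_force: [0.4, -0.0, 0.2]
opening: 0.501
grasp_force: 0.0
```

```bash
cat >> h.py <<'E'
seat=np.array([685,-164.8,35]);_a=np.radians(12.1);NX=np.array([np.cos(_a),np.sin(_a),0]);NY=np.array([-NX[1],NX[0],0]);CZ=-.5*NX+np.array([0,0,.866])
RG=np.column_stack([NY,np.cross(-CZ,NY),-CZ])
E
python3 - <<'E'
from h import *
pre=seat+CZ*170-3*NY
print(rel(pre,RG)); print(proj('side',[seat+CZ*110,seat]))
imaging.grab_frame('side');print([imaging.mark_of('side',n)[:2] for n in ('hold_down_pin','hold_down_pivot','nest_seat')])
E
```

```text
(array([-0.6469, -0.1992,  0.7423]), array([-0.1228, -0.4504,  0.3488]))
[[355.34888778 185.85321256]
 [328.69792879 212.32232777]]
[[{'xy': [320.3, 177.9], 'conf': 0.93}], [{'xy': [339.3, 187.4], 'conf': 0.74}], []]
```

>>> step_arm --moves '[[[-0.647,-0.199,0.742],[-0.123,-0.45,0],0],[[-0.647,-0.199,0.742],[-0.123,-0.45,0],0],[[-0.647,-0.199,0.742],[-0.123,-0.45,0.1],0],[[-0.647,-0.199,0.742],[-0.123,-0.45,0.2],0],[[-0.647,-0.199,0.742],[-0.123,-0.45,0.3],0],[[-0.647,-0.199,0.742],[-0.123,-0.45,0.349],0],[[-0.647,-0.199,0.742],[-0.123,-0.45,0.349],0],[[-0.647,-0.199,0.742],[-0.123,-0.45,0.349],0]]'

```text
clock: 8.35
eef_pos: [603.4, -185.8, 182.8]
tcp_rot: [2.618, 0.001, 1.787]
contact_force: [-0.9, 1.0, 0.6]
opening: 0.499
grasp_force: 0.0
```

Run:
```python
from h import *
print(rel(seat+CZ*83-3*NY,RG),telemetry.sense()['qpos'])
c=imaging.calibration('wrist');save('wrist','w3')
P=[seat+CZ*z+NY*y for z in (110,) for y in (-42,42)];print(proj('wrist',P,c))
```

```text
(array([ 0.    , -0.0017,  0.006 ]), array([ 0.0016, -0.005 ,  0.4356])) [-0.47437331  0.26440329  2.00514078  0.65364536  0.54954287 -1.1998388 ]
[[320.61372448 308.32139333]
 [321.06010927 182.51489406]]
```

View pics/w3.png

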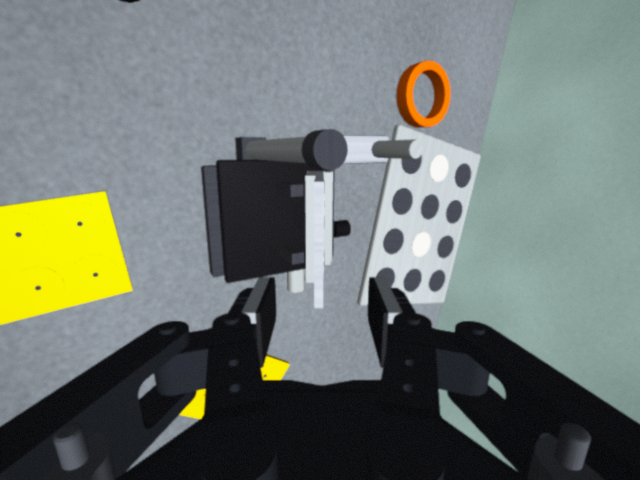

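The plate appears edge-on at column 318, rows 177–307, centred between the fingers (predicted column 320.8). The hold-down arm points well away, so I'll grasp.

>>> step_arm --moves '[[[0,0,0],[0,-0.005,0.15],0],[[0,0,0],[0,-0.005,0.3],0],[[0,0,0],[0,-0.005,0.38],0],[[0,0,0],[0,-0.005,0.435],0],[[0,0,0],[0,-0.005,0.435],0],[[0,0,0],[0,-0.005,0.435],-0.6],[[0,0,0],[0,-0.005,0.435],-1],[[0,0,0],[0,-0.005,0.435],-1]]' --squeeze 40

```text
clock: 9.2
eef_pos: [644.6, -176.8, 107.5]
tcp_rot: [2.617, 0.001, 1.785]
contact_force: [-5.3, -3.0, 3.7]
opening: 0.066
grasp_force: 41.5
```

>>> step_arm --moves '[[[0,0,0],[0,0,0],-1],[[0,0,0],[0,0,0],-1],[[0,0,0],[0,0,0],-1],[[0,0,0],[0,0,0],-1]]'

```text
clock: 9.6
eef_pos: [644.4, -176.9, 107.4]
tcp_rot: [2.617, 0.001, 1.784]
contact_force: [-5.1, -1.3, 5.6]
opening: 0.061
grasp_force: 41.7
```

>>> step_arm --moves '[[[0,0,0],[0,0,-0.03],-1],[[0,0,0],[0,0,-0.08],-1],[[0,0,0],[0,0,-0.15],-1],[[0,0,0],[0,0,-0.25],-1],[[0,0,0],[0,0,-0.4],-1],[[0,0,0],[0,0,-0.6],-1],[[0,0,0],[0,0,-0.75],-1],[[0,0,0],[0,0,-0.75],-1]]'

```text
clock: 10.4
eef_pos: [571.1, -193.8, 241.2]
tcp_rot: [2.613, 0.005, 1.783]
contact_force: [0.3, 0.6, -0.7]
opening: 0.064
grasp_force: 40.4
```

Run:
```python
from h import *
import json
np.set_printoptions(suppress=True,precision=4)
s=telemetry.sense();p,R=s['eef_pos'],Ro.from_euler('xyz',s['tcp_rot']).as_matrix();print(p,s['qpos'])
# waypoints toward rack overview
W=[([560,-120,300],down(95)),([570,30,300],down(90)),([600,150,300],down(90))]
for P,Q in W: print(rel(P,Q,p,R)); p,R=np.array(P),Q
```

```text
[ 571.1433 -193.8379  241.1524] [-0.5209  0.1425  2.0067  0.5742  0.6633 -1.1344]
(array([ 0.6722, -0.0363,  0.1575]), array([ 0.3712,  0.1695, -0.2438]))
(array([ 0.    , -0.    ,  0.1111]), array([0.7428, 0.1152, 0.    ]))
(array([0., 0., 0.]), array([0.6 , 0.15, 0.  ]))
```

>>> step_arm --moves '[[[0,0,0],[0,0.1,-0.17],-1],[[0.3,0,0.07],[0.1,0.17,-0.244],-1],[[0.672,-0.036,0.158],[0.371,0.17,-0.244],-1],[[0.672,-0.036,0.158],[0.371,0.17,-0.244],-1],[[0.672,-0.036,0.158],[0.371,0.17,-0.244],-1],[[0.672,-0.036,0.158],[0.371,0.17,-0.244],-1],[[0.672,-0.036,0.158],[0.371,0.17,-0.244],-1]]'

```text
clock: 11.1
eef_pos: [561.0, -118.2, 294.2]
tcp_rot: [-3.137, -0.006, 1.661]
contact_force: [0.7, 0.9, -1.7]
opening: 0.06
grasp_force: 40.4
```

>>> step_arm --moves '[[[0,0,0.111],[0.2,0.03,0],-1],[[0,0,0.111],[0.4,0.06,0],-1],[[0,0,0.111],[0.6,0.09,0],-1],[[0,0,0.111],[0.743,0.115,0],-1],[[0,0,0.111],[0.743,0.115,0],-1]]'

```text
clock: 11.6
eef_pos: [569.4, 33.4, 295.5]
tcp_rot: [-3.138, -0.007, 1.574]
contact_force: [0.5, -0.7, -0.8]
opening: 0.059
grasp_force: 40.5
```

Run:
```python
from h import *
import json
np.set_printoptions(suppress=True,precision=1)
s=telemetry.sense();print(s['eef_pos'],s['tcp_rot'],s['grasp_force'])
c=imaging.calibration('wrist');save('wrist','w4')
json.dump({k:np.array(v).tolist() for k,v in c.items()},open('w4.json','w'))
for cam in ('wrist','top','side'):
    if cam!='wrist': save(cam,cam+'4')
    for n in ('slot_clip','carrier','rack'):
        print(cam,n,[(np.round(x['xy']).tolist(),round(x['conf'],2)) for x in imaging.mark_of(cam,n)[:3]])
```

```text
[569.4  33.4 295.5] [-3.1 -0.   1.6] 40.499194264411926
wrist slot_clip []
wrist carrier [([320.0, 237.0], 0.63)]
wrist rack [([349.0, 86.0], 0.84)]
top slot_clip []
top carrier [([382.0, 275.0], 0.89), ([454.0, 200.0], 0.83), ([287.0, 334.0], 0.37)]
top rack [([198.0, 235.0], 0.87), ([193.0, 323.0], 0.37)]
side slot_clip []
side carrier [([407.0, 256.0], 0.95), ([285.0, 232.0], 0.75), ([393.0, 178.0], 0.67)]
side rack [([341.0, 183.0], 0.23)]
```

View pics/w4.png

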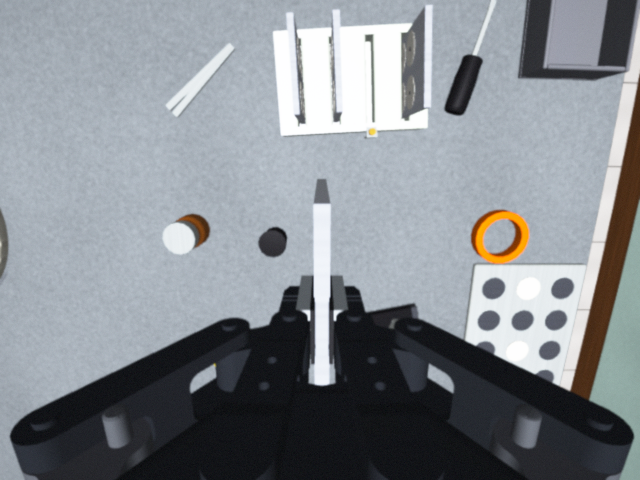

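The held plate hangs straight, its lower +y corner at (322,180). The whole rack is in view: the empty slot runs from (369,35) to (372,125), with the clip at (372,131). Next I'll measure the rack edges and slot in the z=36 plane.

Run:
```python
from h import *
import json
np.set_printoptions(suppress=True,precision=1)
c=json.load(open('w4.json'));im=cv2.imread('pics/w4.png');g=cv2.cvtColor(im,6).astype(int)
W=lambda u,v:atz('wrist',(u,v),36,c)
# slot: dark centroid per row between 355..385 ; print widths
S=[]
for v in range(36,124,4):
    row=255-g[v,358:384].astype(float);row=np.clip(row-60,0,None)
    if row.sum()>0: u=358+(row*np.arange(26)).sum()/row.sum();S.append(W(u,v))
S=np.array(S);k=np.polyfit(S[:,1],S[:,0],1);res=S[:,0]-np.polyval(k,S[:,1]);print('slot x(y):',k,res.std(),S[0],S[-1],'ang',np.degrees(np.arctan(-k[0])))
# edges by max gradient
gb=cv2.GaussianBlur(g.astype(np.float32),(0,0),1)
L=np.array([W(262+np.argmax(np.diff(gb[v,262:290])),v) for v in range(45,125,5)]);
B=np.array([W(u,122+np.argmin(np.diff(gb[122:145,u]))) for u in list(range(290,360,5))+list(range(385,422,5))])
Rr=np.array([W(408+np.argmin(np.diff(gb[v,408:445])),v) for v in range(112,125,3)])
T=np.array([W(u,18+np.argmax(np.diff(gb[18:42,u]))) for u in list(range(305,328,4))+list(range(346,395,5))])
for n,a,i in (('L',L,0),('R',Rr,0),('B',B,1),('T',T,1)):
    kk=np.polyfit(a[:,1-i],a[:,i],1);print(n,np.degrees(np.arctan(kk[0])),np.median(a,0),np.std(a[:,i]-np.polyval(kk,a[:,1-i])))
```

```text
slot x(y): [ -0.1 637.5] 0.7756998538783171 [619.3 222.3  36. ] [627.3 134.1  36. ] ang 4.138844678332543
L -3.1842929761375376 [515.7 174.2  36. ] 0.32738186040313233
R -4.299158997206388 [689.8 136.8  36. ] 0.0006054018095829253
B 3.143137620250523 [592.2 121.7  36. ] 0.3142363384314766
T 2.2475196590773057 [602.4 233.2  36. ] 3.77764785804908
```

Run:
```python
from h import *
print(rel([622.2,175.4,240],down(93.15)));print(rel([622.2,175.4,150],down(93.15)))
```

```text
(array([-0.0063, -0.0054, -0.0692]), array([0.7212, 0.2613, 0.2822]))
(array([-0.0063, -0.0054, -0.0692]), array([0.7194, 0.2636, 0.7321]))
```

>>> step_arm --moves '[[[-0.006,-0.005,-0.069],[0.2,0.07,0],-1],[[-0.006,-0.005,-0.069],[0.4,0.14,0.1],-1],[[-0.006,-0.005,-0.069],[0.6,0.22,0.2],-1],[[-0.006,-0.005,-0.069],[0.72,0.262,0.28],-1],[[-0.006,-0.005,-0.069],[0.72,0.262,0.28],-1],[[-0.006,-0.005,-0.069],[0.72,0.262,0.28],-1],[[-0.006,-0.005,-0.069],[0.72,0.262,0.28],-1]]'

```text
clock: 12.9
eef_pos: [622.3, 174.7, 241.1]
tcp_rot: [3.141, -0.0, 1.626]
contact_force: [1.0, -0.6, -1.7]
opening: 0.059
grasp_force: 40.5
```

Run:
```python
from h import *
import json
np.set_printoptions(suppress=True,precision=4)
print(rel([622.2,175.4,150],down(93.15)))
c=imaging.calibration('wrist');im=save('wrist','w5')
json.dump({k:np.array(v).tolist() for k,v in c.items()},open('w5.json','w'))
p=telemetry.sense();R=Ro.from_euler('xyz',p['tcp_rot']).as_matrix();print(p['eef_pos'],p['tcp_rot'])
q=p['eef_pos']+R@np.array([[45,0,83],[45,0,-27],[45,3,83]]).T.T[0];print(q,proj('wrist',[q],c))
cv2.imwrite('pics/w5c.png',cv2.resize(im[100:340,200:440],(600,600),interpolation=2)[:,:,::-1])
```

```text
(array([ 0.0002, -0.0001, -0.0002]), array([ 0.0034, -0.0004,  0.4553]))
[622.4168 174.5605 241.3458] [ 3.1409 -0.0002  1.6252]
[620.0244 219.5131 158.3546] [[322.3262 180.1622]]
```

View pics/w5c.png

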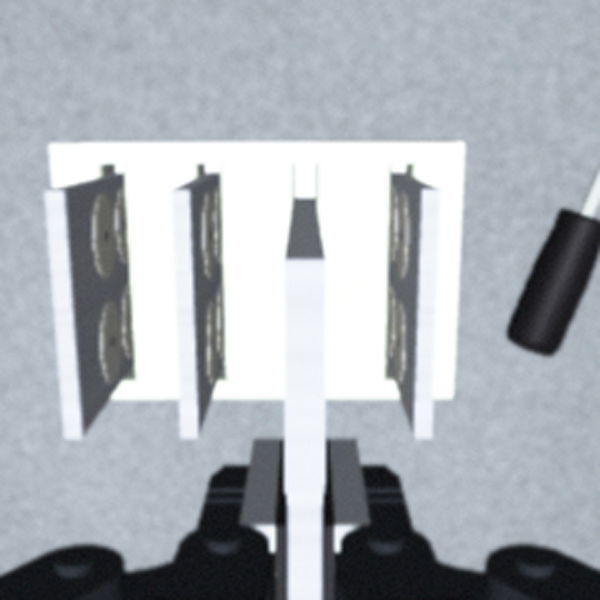

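The plate's lower corner is at (322.4,180), exactly as predicted. The empty slot's end shows at about (322,165), lined up with the plate.

Run:
```python
from h import *
import json
np.set_printoptions(suppress=True,precision=2)
c=json.load(open('w5.json'));f=lambda x,y:(200+x/2.5,100+y/2.5);W=lambda x,y:atz('wrist',f(x,y),36,c)
t=np.radians(3.15);X=np.array([np.cos(t),np.sin(t),0]);Y=np.array([-X[1],X[0],0])
for n,p in dict(TL=(49,142),TR=(466,142),BR=(455,400),slotL=(292,166),slotR=(318,166),slotmid=(305,164),nearL=(115,400)).items():
    w=W(*p);print(n,w,w@X,w@Y)
T=np.array([622.4,174.56,0]);print('tcp',T@X,T@Y)
```

```text
TL [514.37 227.24  36.  ] 526.0780605861162 198.6329643128303
TR [685.23 236.42  36.  ] 697.1895165629231 198.40652714469098
BR [691.91 125.28  36.  ] 697.7476455029896 87.06839252253887
slotL [614.51 222.79  36.  ] 625.8268789172668 188.6860593933609
slotR [625.21 223.37  36.  ] 636.5446657504168 188.68179278443955
slotmid [619.82 223.89  36.  ] 631.185725867832 189.49183440404343
nearL [541.23 117.06  36.  ] 546.842305631734 87.14171534776204
tcp 631.0517176587314 140.09526487345966
```

>>> step_arm --moves '[[[0,0,0],[0,0.002,0.15],-1],[[0,0,0],[0,0.002,0.3],-1],[[0,0,0],[0,0.002,0.45],-1],[[0,0,0],[0,0.002,0.55],-1],[[0,0,0],[0,0.002,0.58],-1],[[0,0,0],[0,0.002,0.58],-1],[[0,0,0],[0,0.002,0.58],-1]]'

```text
clock: 13.65
eef_pos: [623.6, 175.4, 126.1]
tcp_rot: [3.14, -0.001, 1.625]
contact_force: [-1.2, 0.7, -1.3]
opening: 0.065
grasp_force: 40.4
```

>>> step_arm --moves '[[[0,0,0],[0,0,0.02],-1],[[0,0,0],[0,0,0.04],-1],[[0,0,0],[0,0,0.06],-1],[[0,0,0],[0,0,0.08],-1],[[0,0,0],[0,0,0.08],-1],[[0,0,0],[0,0,0.08],-1]]'

```text
clock: 14.25
eef_pos: [622.5, 175.5, 108.2]
tcp_rot: [-3.141, -0.0, 1.626]
contact_force: [0.1, 0.3, -1.0]
opening: 0.059
grasp_force: 40.5
```

It has entered the slot with no contact force, so I'll keep lowering and watch the force.

>>> step_arm --moves '[[[0,0,0],[0,0,0.02],-1],[[0,0,0],[0,0,0.04],-1],[[0,0,0],[0,0,0.06],-1],[[0,0,0],[0,0,0.07],-1],[[0,0,0],[0,0,0.07],-1],[[0,0,0],[0,0,0.07],-1]]'

```text
clock: 14.85
eef_pos: [622.6, 175.5, 94.4]
tcp_rot: [-3.141, -0.0, 1.626]
contact_force: [0.5, 0.7, -0.9]
opening: 0.06
grasp_force: 40.5
```

>>> step_arm --moves '[[[0,0,0],[0,0,0.005],-1],[[0,0,0],[0,0,0.01],-1],[[0,0,0],[0,0,0.015],-1],[[0,0,0],[0,0,0.015],-1],[[0,0,0],[0,0,0.015],-1]]'

```text
clock: 15.35
eef_pos: [622.6, 175.5, 91.4]
tcp_rot: [-3.141, -0.0, 1.626]
contact_force: [0.6, -0.0, -1.1]
opening: 0.063
grasp_force: 40.5
```

>>> step_arm --moves '[[[0,0,0],[0,0,0.005],-1],[[0,0,0],[0,0,0.01],-1],[[0,0,0],[0,0,0.01],-1],[[0,0,0],[0,0,0.01],-1]]'

```text
clock: 15.75
eef_pos: [623.2, 175.6, 91.2]
tcp_rot: [3.141, -0.0, 1.626]
contact_force: [-3.0, -1.9, 13.4]
opening: 0.056
grasp_force: 42.8
```

It has bottomed at TCP z 91.2, where 91 was expected, with 13 N upward. I'll open only partway because the neighbouring carriers are close, then rise.

>>> step_arm --moves '[[[0,0,0],[0,0,-0.005],-1],[[0,0,0],[0,0,-0.005],-1],[[0,0,0],[0,0,-0.005],-0.6],[[0,0,0],[0,0,-0.005],-0.6],[[0,0,0],[0,0,-0.005],-0.6],[[0,0,0],[0,0,-0.005],-0.6]]'

```text
clock: 16.35
eef_pos: [622.4, 175.5, 90.2]
tcp_rot: [-3.141, -0.0, 1.626]
contact_force: [-0.1, -0.7, 1.5]
opening: 0.199
grasp_force: 0.0
```

>>> step_arm --moves '[[[0,0,0],[0,0,-0.05],-0.6],[[0,0,0],[0,0,-0.1],-0.6],[[0,0,0],[0,0,-0.2],-0.6],[[0,0,0],[0,0,-0.4],-0.6],[[0,0,0],[0,0,-0.6],-0.6],[[0,0,0],[-0.2,0,-0.8],-0.6],[[0,0,0],[-0.5,0,-0.8],-0.6],[[0,0,0],[-0.8,0,-0.8],-0.6]]'

```text
clock: 17.15
eef_pos: [631.1, 39.6, 253.5]
tcp_rot: [3.137, -0.0, 1.628]
contact_force: [0.6, -1.5, -1.1]
opening: 0.201
grasp_force: 0.0
```

Run:
```python
from h import *
import json
s=telemetry.sense();print(s['clock'],s['eef_pos'],s['contact_force'],s['grasp_force'])
w=save('wrist','w6');t=save('side','s6')
print(imaging.mark_of('side','hold_down_pin')[:1])
cv2.imwrite('pics/c6.png',np.hstack([cv2.resize(w[0:240,200:520],(400,300)),cv2.resize(t[130:430,130:430],(400,300))])[:,:,::-1])
```

```text
17.15 [631.14564017  39.64795213 253.51930388] [ 0.60030619 -1.45439198 -1.08443899] 0.0
[{'xy': [322.5, 181.5], 'conf': 0.76}]
```

View pics/c6.png

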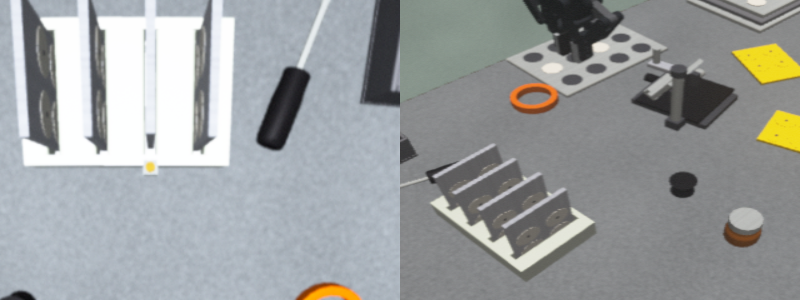

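All four plates stand level in the rack. The moved one is in the second slot beside the clip, at crop (150,80). The nest is empty and its arm is swung clear.

>>> step_arm --moves '[[[0,0,0],[0,0,0],-0.6],[[0,0,0],[0,0,0],-0.6],[[0,0,0],[0,0,0],-0.6]]'

```text
clock: 17.6
eef_pos: [630.0, 41.8, 250.1]
tcp_rot: [-3.141, -0.0, 1.628]
contact_force: [0.7, -0.3, -0.6]
opening: 0.2
grasp_force: 0.0
```

```bash
python3 -c "
from h import *
print(r.sign_off())"
```

```text
the job is handed in; nothing more can be done
None
```

I swung the hold-down arm clear and left it there, and the carrier now stands released at the bottom of the empty rack slot; I handed the job in at about 17.6 s, and no verdict came back.

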